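Put washed hand stamps back in their case

ROBOT

A 6-joint arm with a two-finger parallel gripper is mounted at the origin on a cart in front of the work surface, level with it; the furniture and walls round the work are solid. World frame = base frame: x ahead of the robot, y to its left, z up, the work surface at z = 0. Lengths are in m, angles in rad, forces in N, time in s.
With the tool pointing down it reaches from about 0.4 to 0.925 m from the base axis. Payload 12.5 kg.
Tool frame: the origin (TCP) lies midway between the tips of the shut fingers; the grasp point (between the pads) lies 19 mm behind it; z points along the fingers, y is the line along which they close (so a half turn about z gives the same grasp; the last joint's range is limited). The gripper opens to 95 mm and grips with 3 to 60 N. Pads are 20 mm wide; open, the fingers measure 119 mm over their backs; the gripper's body (75 mm by 180 mm) begins 59 mm behind the grasp point.
Start: joints at [1.135, 0.491, 1.559, -0, 1.092, -0.106], TCP at [0.202, 0.591, 0.215] pointing down, gripper open.
Joint ranges: [-3.1, 3.1], [-0.84, 2.19], [0.05, 2.79], [-1.13, 4.28], [0.06, 2.93], [-2.69, 2.69]. Speed limits (rad/s): [2.22, 2.22, 2.79, 3.14, 3.14, 3.14].

INTERFACE

Orientations are given as [roll, pitch, yaw] about the fixed x, y, z axes, in that order (R = Rz(yaw) Ry(pitch) Rx(roll)).
In Python, from cell import manip gives the robot as it stands.
- The arm moves only by the tool carry_out, never from a script. Its argument "commands" is a list of rows, each a list of 7 numbers: the shift along the tool's x, y, z in m, then the turn, a rotation vector about the tool's x, y, z in degrees, then the finger opening in m, from 0 to 0.0951. In form: [[tx, ty, tz, rx, ry, rz, hand], ...]. A call has 1 to 8 rows; each row is the pose to reach, as a shift and turn from the pose commanded when the call began, along the tool's axes at that moment; what a row does not reach only later rows make up. A row lasts 1/12 s, in which the tool goes at most 41.7 mm and 7.16 degrees, less where a joint would pass 70% of its speed; a pose out of reach is approached as far as the arm can. A call with a gripper value outside its range is refused whole. The fingers move at their own pace and stop on an object; "grip_force" is the grip in N (left out, the last holds). Time passes only in rows, so rows that repeat a pose let the fingers close. It gives the time, the measured TCP pose, the force, the opening and the grip force at its end, in the units of the state.
- manip.observe(): the state, without advancing time (a new reading comes with each control period).
- manip.get_image(name): name is "scene" or "side" or "wrist"; returns a dict with "frame" (384x512x3 uint8, red, green, blue), "fx", "fy", "cx", "cy" (pixels), "distortion" ([k1, k2, p1, p2, k3] as OpenCV has them; the pictures are not rectified), "R" (3x3) and "t" (3): a world point X has camera coordinates R X + t; the wrist camera has in their place "mount" (4x4, takes a point from camera to tool coordinates, whose origin is the TCP and whose axes are the flange's). Camera axes: x right, y down, z forward; pixel columns grow to the right and rows downward; lengths in m; the calibration is good to about 2 mm. A picture is of the moment at which its call begins: read the wrist's pose just before it. There is no depth.
- manip.job_done(): hands the job in; it is judged then, once.
The state is a dict: "time_s": time; "qpos": joint angles; "qvel": joint speeds; "tau": joint torques, N m; "ee_pos": TCP position; "orientation": TCP orientation; "contact_force": force on the tool from outside, world axes, zero at the start; "moment": the same for the moment, N m; "width": finger opening in m; "grip_force": force on a finger pad.
Only numpy, scipy, OpenCV 4.12 (cv2) and the standard library are available. Lean on these libraries where they do the work, as an engineer would, in place of code of your own. Each camera call takes 0.05 s, during which the arm holds its last target. There are 200 camera calls.

TASK

The two hand stamps have been washed and left on the sloping drying rest. Lift the lid of the wooden stamp case right back until it rests on its stop, then put each stamp upright, rubber face down, fully down in the pocket of its own shape. Leave the case open so that it can air, and do not shift the glue bottle, ink bottle, tape roll or mug.

Things in the scene. Friction and masses are not known exactly. Their poses are not given: they have to be found in the camera images.
- case: Fixed brown wooden case, closed at first, 140 (x) x 220 (y) x 101 mm high. Origin: centre of its underside (z 2.4 mm). Its front (lip side) faces its own -x, hinges at +x. The lower part is 58 mm high with 8 mm walls; in it an insert, its top 28 mm above the underside, has two pockets 18 mm deep (floor at 10 mm): a round one 47 mm across, an oblong one 47 (x) x 67 (y) mm.
- hinge_line (a point): Middle of the lid's hinge axis, which runs along the case's y, 70 mm behind the case's centre and 59 mm above its underside.
- lid (a joint): Angle of the lid in rad: 0 closed, 1.83 on the stop of its hinges, leaning back past upright. The lid (0.25 kg, a tray 42 mm deep, 140 x 220 mm) turns freely: it falls shut below about 1.25 rad and falls back on its stop above that.
- lid_lip (a point): Middle of the lower front edge of the lid's thumb lip, a dark wooden ledge 70 mm wide and 8 mm thick that stands out 15 mm from the middle of the lid's front, 155 mm from the hinge axis. Lid closed: its underside is 60.5 mm above the underside of the case and can be hooked from below. Axes of the lid: x from lip to hinge, z away from the inside.
- pocket_round (a point): Centre of the floor of the round pocket, 52 mm to the case's +y side of its centre; axes as the case.
- pocket_oblong (a point): Centre of the floor of the oblong pocket, 52 mm to the case's -y side of its centre; axes as the case; the long side is along y.
- rest: Fixed slatted drying rest of light wood, 200 mm wide (y), about 85 mm deep, whose slats slope at 42 degrees, low towards its own -x, with a ledge that stands 7 mm above the slats at the low edge. Origin: at its foot under the middle of the slats.
- stamp_round: Hand stamp with a round mount, 42 mm across and 20 mm thick with its 4 mm of black rubber underneath; dark handle, 78 mm tall in all. Origin: centre of the rubber face; z runs up the handle, whose square grip, 22 mm across its flats (square to x and y), is 48 to 74 mm above the rubber face. At first it lies rubber down on the slope, z 42 degrees from vertical. 0.07 kg.
- stamp_oblong: Hand stamp with an oblong mount: 42 (x) x 62 (y) mm and 20 mm thick including 4 mm of black rubber underneath; handle, height and origin as the round stamp. Lies beside it on the slope.
- glue_bottle: Bystander: orange glue bottle with a white nozzle, 34 mm across, 121 mm tall, stands; origin under its centre.
- ink_bottle: Bystander: square dark blue ink bottle with a black cap, 44 x 44 x 56 mm, stands; origin under its centre.
- tape_roll: Bystander: green roll of paper tape lying flat, 52 mm across, 15 mm high; origin under its centre.
- mug: Bystander: white mug with a handle, 79 x 117 x 128 mm, stands; origin under it.
Not all that is in view belongs to the job. What is shaped like the stamp_round but purple or yellow is not meant.

How it is judged:
On the way:
1. the lid is lifted right back and rests on its stop (value of joint lid above 1.77 rad and velocity of joint lid below 0.1 rad/s), for 0.2 s.
At the end, for the whole second after the job is handed in: Lid open on its stop (above 1.77 rad). Round stamp in the round pocket, oblong stamp in the oblong one, each rubber down on the pocket floor (3 mm in height, 5 mm sideways, upright within 0.06 rad; the oblong one square within 0.1 rad), released and at rest (value of joint lid above 1.77 rad and horizontal distance between stamp_round and pocket_round below 0.005 m and z of stamp_round in the frame of pocket_round between -0.003 and 0.003 m and angle between each of stamp_round, stamp_oblong's own z axis and vertical below 0.06 rad and linear speed of each of stamp_round, stamp_oblong below 0.02 m/s and horizontal distance between stamp_oblong and pocket_oblong below 0.005 m and z of stamp_oblong in the frame of pocket_oblong between -0.003 and 0.003 m and angle between the y axis of stamp_oblong and the y axis of pocket_oblong, either way round below 0.1 rad); the robot touches nothing.
It fails at once if a bystander (glue bottle, ink bottle, tape roll or mug) is shifted by more than 15 mm or knocked over (distance of any of glue_bottle, ink_bottle, tape_roll, mug from where it was at the start of the episode above 0.015 m or angle between any of glue_bottle, ink_bottle, tape_roll, mug's own z axis and vertical above 0.3 rad).
It also fails if it takes over 72 s, if anything falls off the work surface, if the arm or the gripper's body presses on something with over 40 N, if the wrist force passes 120 N, or if a joint passes its speed limit or range.

## Working session

There is one attempt and no reset: what is moved stays moved. The work goes in short steps, Python scripts to look and compute and a tool call to move; the robot and the scene stay as the last step left them, time stands still between calls to the robot, and variables do not carry over. Pictures are saved under pics/ and viewed, at most 10 in all, crops included, and the job is handed in when it is done.

Besides the shell and the picture viewer there is one more tool, called after "Emit:" in YAML: its name, and indented under it one key for each argument. carry_out: Moves the arm, as the interface text tells. Its arguments: {"type":"object","properties":{"commands":{"type":"array","items":{"type":"array","items":{"type":"number"}}},"grip_force":{"type":"number"}},"required":["commands"]}

```bash
ls; mkdir -p pics; cat > h.py <<'E'
import numpy as np, cv2, pickle
from cell import manip
from scipy.spatial.transform import Rotation as Ro
def grab(n):
    o=manip.observe(); d=manip.get_image(n); d=dict(d)
    if n=='wrist':
        M=np.array(d['mount']); T=np.eye(4); T[:3,:3]=Ro.from_euler('xyz',o['orientation']).as_matrix(); T[:3,3]=o['ee_pos']
        W=np.linalg.inv(T@M); d['R']=W[:3,:3]; d['t']=W[:3,3]
    d['K']=np.array([[d['fx'],0,d['cx']],[0,d['fy'],d['cy']],[0,0,1.]]); d['D']=np.array(d['distortion'],float)
    d['R']=np.array(d['R']); d['t']=np.array(d['t']); return d
def ray(d,p):
    u=cv2.undistortPoints(np.array([[p]],float),d['K'],d['D'])[0,0]
    return -d['R'].T@d['t'], d['R'].T@np.array([u[0],u[1],1.])
def onz(d,p,z):
    o,v=ray(d,p); return o+v*(z-o[2])/v[2]
def tri(d1,p1,d2,p2):
    o,v=ray(d1,p1);q,w=ray(d2,p2)
    A=np.stack([v,-w],1); s=np.linalg.lstsq(A,q-o,rcond=None)[0]
    a=o+v*s[0]; b=q+w*s[1]; return (a+b)/2, np.linalg.norm(a-b)
def proj(d,X):
    return cv2.projectPoints(np.atleast_2d(np.array(X,float)),cv2.Rodrigues(d['R'])[0],d['t'],d['K'],d['D'])[0][:,0]
def save(d,f,crop=None,s=1):
    im=cv2.cvtColor(d['frame'],cv2.COLOR_RGB2BGR)
    if crop: x0,y0,x1,y1=crop; im=im[y0:y1,x0:x1]
    cv2.imwrite(f,cv2.resize(im,None,fx=s,fy=s,interpolation=cv2.INTER_CUBIC))
E
python3 - <<'E'
from h import *
o=manip.observe(); print(o)
D={}
for n in('scene','side','wrist'):
    D[n]=grab(n); print(n,D[n]['fx'],-D[n]['R'].T@D[n]['t'],D[n]['R'][2])
pickle.dump(D,open('d0.pkl','wb'))
a=cv2.hconcat([cv2.cvtColor(D[n]['frame'],cv2.COLOR_RGB2BGR) for n in('scene',)])
for n in D: save(D[n],f'pics/{n}0.png',s=1.5)
E
```

```text
pics
{'time_s': 0.0, 'qpos': array([ 1.13538220e+00,  4.91548837e-01,  1.55944817e+00,  1.56868988e-05,
        1.09168732e+00, -1.05578968e-01]), 'qvel': array([ 1.28092096e-03,  5.46357690e-04, -7.64654900e-04, -1.79688698e-03,
        5.34078195e-05,  5.43432059e-04]), 'tau': array([ 2.09457801e-03, -6.12650442e+01, -2.58174706e+01,  6.93418575e-02,
        4.83240956e-02, -8.76527156e-05]), 'ee_pos': array([0.20229019, 0.59110407, 0.21406885]), 'orientation': array([-3.14050852e+00, -1.28879577e-04,  2.81175018e+00]), 'contact_force': array([ 0.42543602,  0.35873004, -0.53280181]), 'moment': array([-0.01397415, -0.04082562,  0.05527234]), 'grip_force': 0.0, 'width': 0.09516783428564887}
scene 456.50709196709334 [-0.6306695   0.67870388  1.28947335] [ 0.613293   -0.39360835 -0.68479498]
side 383.6066487812234 [0.25378287 1.14414587 0.76079032] [ 0.1449563  -0.85359869 -0.50035683]
wrist 316.27682752292293 [0.13375109 0.61433862 0.38461248] [ 0.24224491 -0.0851417  -0.96647209]
```

View pics/scene0.png

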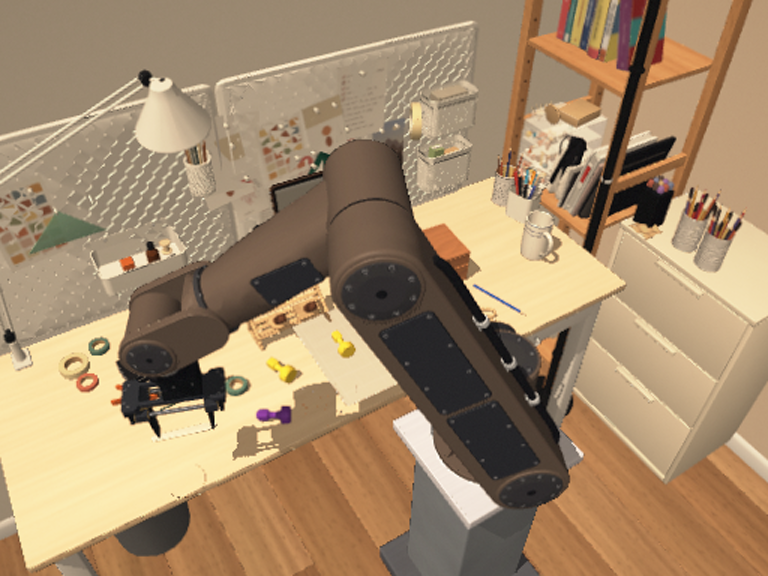

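View pics/side0.png

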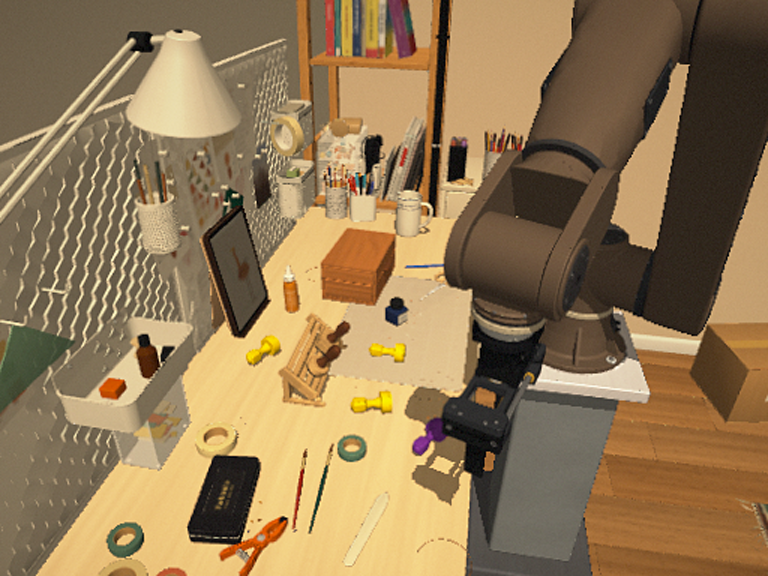

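Side view: the case is at about (358,265), the rest with the two dark stamps is at (340,328) and (328,357), glue is at (291,290), ink (397,312), mug (408,213) and tape (351,447). Yellow and purple look-alikes at (388,351), (372,402), (264,350) and (430,436) are not meant. The arm blocks the scene view, so I'll take rough positions from the side camera.

```bash
python3 - <<'E'
from h import *
D=pickle.load(open('d0.pkl','rb')); s=D['side']; np.set_printoptions(precision=3,suppress=True)
for n,p,z in [('caseTopA',(340,231),.103),('B',(396,238),.103),('C',(378,274),.103),('D',(322,268),.103),('stampTop',(345,326),.1),('stamp2top',(333,354),.1),('glue',(291,312),0),('ink',(397,322),0),('mug',(408,235),0),('tape',(351,452),0),('yel1',(388,353),.015),('yel2',(372,403),.015),('yel3',(264,350),.015),('restnear',(300,402),0),('restfar',(318,320),.08),('tablet',(240,330),0.),('tablettop',(240,212),.2),('shelf',(415,215),0)]:
    print(n,onz(s,(p[0]/1.5,p[1]/1.5),z))
E
```

```text
caseTopA [ 0.601 -0.258  0.103]
B [ 0.444 -0.246  0.103]
C [ 0.456 -0.038  0.103]
D [ 0.593 -0.04   0.103]
stampTop [0.484 0.188 0.1  ]
stamp2top [0.485 0.286 0.1  ]
glue [0.662 0.011 0.   ]
ink [0.4   0.002 0.   ]
mug [ 0.44  -0.493  0.   ]
tape [0.418 0.431 0.   ]
yel1 [0.399 0.149 0.015]
yel2 [0.403 0.313 0.015]
yel3 [0.664 0.192 0.015]
restnear [0.545 0.322 0.   ]
restfar [0.552 0.149 0.08 ]
tablet [0.754 0.109 0.   ]
tablettop [ 0.821 -0.111  0.2  ]
shelf [ 0.438 -0.658  0.   ]
```

View pics/wrist0.png

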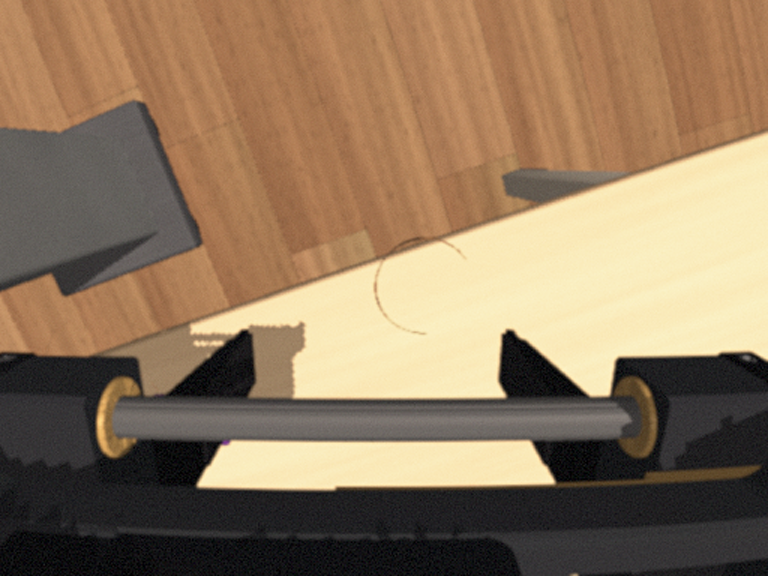

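The wrist view shows only the desk edge near the cart, so it doesn't help yet. I'll move the wrist camera over the rest and then the case, rising on the way.

Emit:
carry_out:
  commands:
    - [-0.33,-0.3,-0.12,0,0,60,0.095]
    - [-0.33,-0.3,-0.12,0,0,60,0.095]
    - [-0.33,-0.3,-0.12,0,0,60,0.095]
    - [-0.33,-0.3,-0.12,0,0,60,0.095]
    - [-0.33,-0.3,-0.12,0,0,60,0.095]
    - [-0.33,-0.3,-0.12,0,0,60,0.095]
    - [-0.33,-0.3,-0.12,0,0,60,0.095]
    - [-0.33,-0.3,-0.12,0,0,60,0.095]

```text
time_s: 0.82
ee_pos: [0.358, 0.3075, 0.3018]
orientation: [3.142, -0.0, 1.806]
contact_force: [1.1, 0.4, -0.3]
width: 0.0951
grip_force: 0.0
```

Emit:
carry_out:
  commands:
    - [0,0,0,0,0,0,0.095]

```text
time_s: 0.9
ee_pos: [0.3604, 0.3051, 0.3031]
orientation: [3.139, 0.0, 1.8]
contact_force: [0.3, 0.1, 0.2]
width: 0.0951
grip_force: 0.0
```

Emit:
carry_out:
  commands:
    - [-0.17,0.045,-0.05,0,0,13,0.095]
    - [-0.17,0.045,-0.05,0,0,13,0.095]
    - [-0.17,0.045,-0.05,0,0,13,0.095]
    - [-0.17,0.045,-0.05,0,0,13,0.095]
    - [-0.17,0.045,-0.05,0,0,13,0.095]
    - [-0.17,0.045,-0.05,0,0,13,0.095]
    - [-0.17,0.045,-0.05,0,0,13,0.095]

```text
time_s: 1.48
ee_pos: [0.4419, 0.1547, 0.351]
orientation: [-3.141, -0.0, 1.583]
contact_force: [0.0, 0.7, -0.1]
width: 0.0946
grip_force: 0.0
```

```bash
python3 - <<'E'
from h import *
D=grab('wrist'); pickle.dump(D,open('w1.pkl','wb')); save(D,'pics/w1.png',s=1.5); o=manip.observe(); print(o['ee_pos'],o['orientation'])
E
```

```text
[0.44147465 0.15532235 0.3507847 ] [-3.14076340e+00 -2.47137707e-04  1.58456448e+00]
```

Emit:
carry_out:
  commands:
    - [-0.25,0,0,0,0,0,0.095]
    - [-0.25,0,0,0,0,0,0.095]
    - [-0.25,0,0,0,0,0,0.095]
    - [-0.25,0,0,0,0,0,0.095]
    - [-0.25,0,0,0,0,0,0.095]
    - [-0.25,0,0,0,0,0,0.095]
    - [-0.25,0,0,0,0,0,0.095]
    - [-0.25,0,0,0,0,0,0.095]

```text
time_s: 2.2
ee_pos: [0.4452, -0.0954, 0.3506]
orientation: [-3.14, -0.001, 1.583]
contact_force: [0.4, 1.3, -0.4]
width: 0.0948
grip_force: 0.0
```

```bash
python3 - <<'E'
from h import *
D={n:grab(n) for n in('wrist','scene')}; pickle.dump(D,open('w2.pkl','wb')); save(D['wrist'],'pics/w2.png',s=1.5); o=manip.observe(); print(o['ee_pos'],o['orientation'])
E
```

```text
[ 0.44533133 -0.09356208  0.35090043] [-3.14100363e+00 -7.02340571e-04  1.58613111e+00]
```

View pics/w1.png

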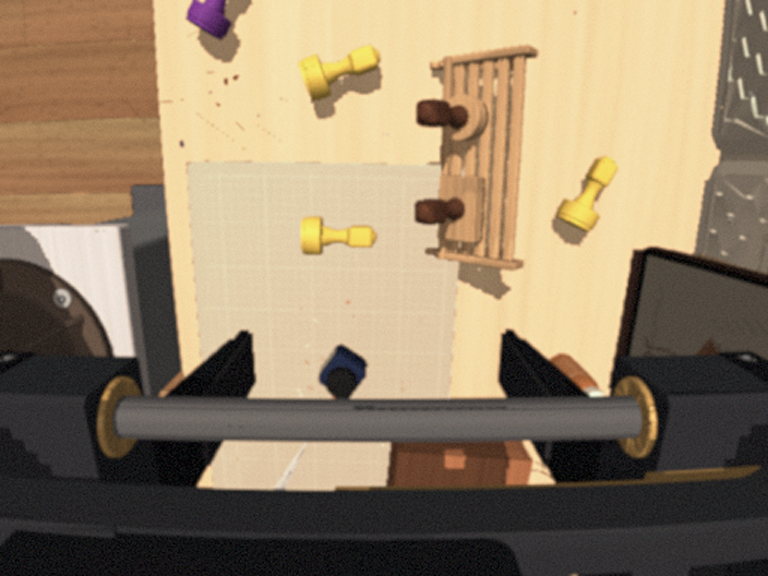

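View pics/w2.png

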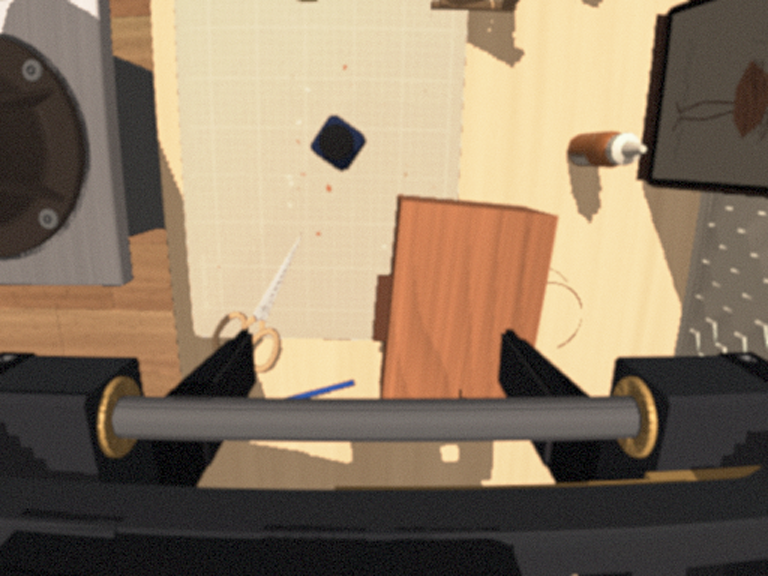

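w1: the round stamp is at about (465,115) and the oblong one at (460,210), with brown handles pointing to -x, on the rest. Yellow at (340,70), (337,236), (590,195) and purple at (210,15) are decoys. w2: case top corner at (400,197), lip at (383,305) on the robot side, ink at (338,142), glue at (600,148). Next is a close crop of the stamps and the lip.

```bash
python3 - <<'E'
from h import *
a=pickle.load(open('w1.pkl','rb'))['frame'][25:185,270:360]; b=pickle.load(open('w2.pkl','rb'))['wrist']['frame'][125:260,245:375]
A=cv2.resize(a,(315,560),interpolation=cv2.INTER_CUBIC); B=cv2.resize(b,(481,500),interpolation=cv2.INTER_CUBIC)
B=cv2.copyMakeBorder(B,0,60,0,0,cv2.BORDER_CONSTANT)
cv2.imwrite('pics/crop1.png',cv2.cvtColor(np.hstack([A,B]),cv2.COLOR_RGB2BGR))
E
```

```text
(no output)
```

View pics/crop1.png

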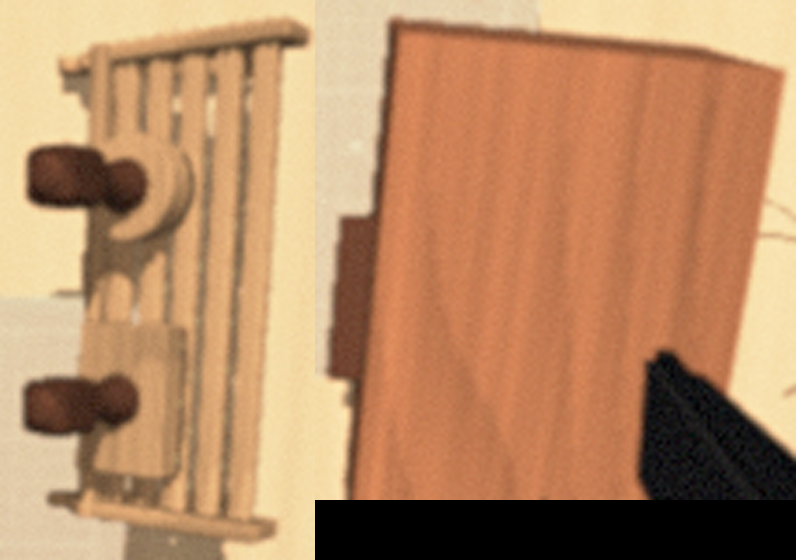

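Crop: the upper stamp has a round mount at about (150,185) and the lower one an oblong mount at (135,400). Both have dark brown handles, so the choice is right. The lip's outer edge runs from (342,218) to (330,376), and the case's top corners are at (393,24) and (783,71).

```bash
cat > m.py <<'E'
from h import *
np.set_printoptions(precision=4,suppress=True)
d=pickle.load(open('w2.pkl','rb'))['wrist']; w1=pickle.load(open('w1.pkl','rb')); s=pickle.load(open('d0.pkl','rb'))['side']
c2=lambda x,y:(245+(x-315)/3.7,125+y/3.704)
c1=lambda x,y:(270+x/3.5,25+y/3.5)
E
python3 - <<'E'
from m import *
P={k:onz(d,c2(*p),.1034) for k,p in dict(fl=(393,25),bl=(783,71),f2=(360,440),b2=(728,390)).items()}
for k in P: print(k,P[k])
for k,p in dict(lipL=(342,218),lipR=(330,376)).items(): print(k,onz(d,c2(*p),.0715))
e=P['bl']-P['fl']; print('width',np.linalg.norm(e),'yaw',np.degrees(np.arctan2(e[1],e[0])))
f=P['fl']-P['f2']; print('yaw from front',np.degrees(np.arctan2(-f[0],f[1])), 'back',np.degrees(np.arctan2(-(P['bl']-P['b2'])[0],(P['bl']-P['b2'])[1])))
# handle tops etc via side
for n,p,q in [('roundTop',c1(35,178),(325/1.5*0+0,0))][:0]: pass
save(s,'pics/sidecrop.png',(180,200,250,275),8)
# plane estimates for stamps
for n,p in dict(rTop=(35,177),rBall=(125,185),oTop=(32,408),oBall=(117,398)).items(): print(n,[onz(w1,c1(*p),z) for z in(.08,.1)])
E
```

```text
fl [ 0.4638 -0.0513  0.1034]
bl [ 0.6047 -0.0649  0.1034]
f2 [ 0.4549 -0.2091  0.1034]
b2 [ 0.5965 -0.1872  0.1034]
lipL [ 0.447  -0.1287  0.0715]
lipR [ 0.443  -0.195   0.0715]
width 0.14156329376454838 yaw -5.504548132882181
yaw from front -3.2249121884487275 back -3.859204581524789
rTop [array([0.4787, 0.2716, 0.08  ]), array([0.477 , 0.2695, 0.1   ])]
rBall [array([0.5132, 0.2694, 0.08  ]), array([0.5099, 0.2674, 0.1   ])]
oTop [array([0.4804, 0.1839, 0.08  ]), array([0.4786, 0.1858, 0.1   ])]
oBall [array([0.514 , 0.1884, 0.08  ]), array([0.5107, 0.1901, 0.1   ])]
```

View pics/sidecrop.png

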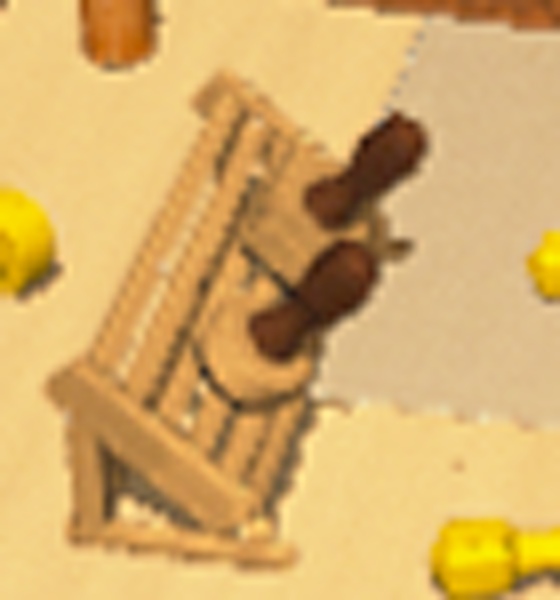

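The side crop shows the two handle tops at about (408,135) for the oblong stamp and (352,262) for the round one, which agrees with w1. The case centre is about (0.528,-0.167) with yaw about -3.6°. First I'll open the lid by pinching the lip from both sides.

Emit:
carry_out:
  commands:
    - [-0.068,0,0.17,0,0,-85.5,0.095]
    - [-0.068,0,0.17,0,0,-85.5,0.095]
    - [-0.068,0,0.17,0,0,-85.5,0.095]
    - [-0.068,0,0.17,0,0,-85.5,0.095]
    - [-0.068,0,0.17,0,0,-85.5,0.095]
    - [-0.068,0,0.17,0,0,-85.5,0.095]
    - [-0.068,0,0.17,0,0,-85.5,0.095]
    - [-0.068,0,0.17,0,0,-85.5,0.095]

```text
time_s: 2.97
ee_pos: [0.4467, -0.1608, 0.1807]
orientation: [3.141, -0.001, 2.594]
contact_force: [-0.0, -0.5, 0.3]
width: 0.0953
grip_force: 0.0
```

Emit:
carry_out:
  commands:
    - [0,0,0,0,0,-27,0.095]
    - [0,0,0,0,0,-27,0.095]
    - [0,0,0,0,0,-27,0.095]
    - [0,0,0,0,0,-27,0.095]
    - [0,0,0,0,0,-27,0.095]
    - [0,0,0,0,0,-27,0.095]

```text
time_s: 3.47
ee_pos: [0.4467, -0.1613, 0.1813]
orientation: [3.141, 0.0, 3.056]
contact_force: [-0.2, -0.2, -0.9]
width: 0.0951
grip_force: 0.0
```

```bash
cat >> h.py <<'E'
def rel(p,rpy,o=None):
    "row (tool shift, rotvec deg) from present pose to a world pose"
    o=o or manip.observe(); R=Ro.from_euler('xyz',o['orientation']); 
    print('row',np.round(R.inv().apply(np.array(p)-o['ee_pos']),4),np.round(np.degrees((R.inv()*Ro.from_euler('xyz',rpy)).as_rotvec()),1))
E
python3 - <<'E'
from m import *
o=manip.observe(); print(o['ee_pos'],o['orientation'],o['qpos'])
rel([.4462,-.162,.058],[np.pi,0,np.radians(176.4)])
D=grab('wrist'); pickle.dump(D,open('w3.pkl','wb')); save(D,'pics/w3.png',s=1.5)
# dark-handle blobs in w1 and side: centroids and axis ends
def blobs(D,box):
    x0,y0,x1,y1=box; f=D['frame'][y0:y1,x0:x1].astype(int)
    m=((f.sum(2)<260)&(f[...,0]>f[...,2]+10)).astype(np.uint8)
    n,l,st,c=cv2.connectedComponentsWithStats(m)
    r=[]
    for i in range(1,n):
        if st[i,4]>60:
            pts=np.argwhere(l==i)[:,::-1]; mu,ev=cv2.PCACompute(pts.astype(np.float32),None)[:2]
            t=(pts-mu)@ev[0]; r.append((st[i,4],mu[0]+[x0,y0],mu[0]+ev[0]*t.min()+[x0,y0],mu[0]+ev[0]*t.max()+[x0,y0]))
    return r
B1=blobs(w1,(270,25,360,185)); B2=blobs(s,(180,200,250,275))
for b in B1+B2: print(b)
E
```

```text
[ 0.4467 -0.1613  0.1813] [3.1414 0.0001 3.0556] [-0.4858  0.3229  1.9559  0.0003  0.8628 -1.9709]
row [ 0.0005 -0.0007  0.1233] [ 0.   0.  -1.3]
(np.int32(508), array([293.813 ,  76.3681]), array([277.734 ,  73.4822]), array([310.7474,  79.4075]))
(np.int32(475), array([292.2842, 140.9074]), array([276.7852, 141.6777]), array([308.2046, 140.1161]))
(np.int32(108), array([225.4352, 221.3519]), array([219.2977, 227.2719]), array([231.5102, 215.4922]))
(np.int32(135), array([219.1704, 236.9185]), array([212.3585, 243.378 ]), array([227.2194, 229.2859]))
```

Emit:
carry_out:
  commands:
    - [0.0005,-0.0005,0.08,0,0,-1.3,0.095]
    - [0.0005,-0.0005,0.08,0,0,-1.3,0.095]
    - [0.0005,-0.0005,0.105,0,0,-1.3,0.095]
    - [0.0005,-0.0005,0.123,0,0,-1.3,0.095]
    - [0.0005,-0.0005,0.123,0,0,-1.3,0.095]
    - [0.0005,-0.0005,0.123,0,0,-1.3,0.095]

```text
time_s: 4.02
ee_pos: [0.4456, -0.1628, 0.0579]
orientation: [3.141, -0.002, 3.077]
contact_force: [-3.1, 3.2, -0.7]
width: 0.0951
grip_force: 1.6
```

Emit:
carry_out:
  commands:
    - [0,0,0,0,0,0,0.06]
    - [0,0,0,0,0,0,0.06]
    - [0,0,0,0,0,0,0.06]
    - [0,0,0,0,0,0,0.06]
    - [0,0,0,0,0,0,0.06]
    - [0,0,0,0,0,0,0.06]
  grip_force: 25

```text
time_s: 4.52
ee_pos: [0.4456, -0.1614, 0.0591]
orientation: [3.139, -0.0, 3.077]
contact_force: [3.1, 19.1, -1.0]
width: 0.0695
grip_force: 25.0
```

```bash
python3 - <<'E'
from m import *
o=manip.observe();print(o['ee_pos'],o['orientation'],o['width'],o['grip_force'])
c,sn=np.cos(np.radians(-3.6)),np.sin(np.radians(-3.6))
H=np.array([.528+.07*c,-.167+.07*sn,.0614]); X=np.array([c,sn,0])
# tool keeps its offset from the hinge line rotated
r0=o['ee_pos']-H; rx,rz=r0@X,r0[2]
# pinch point is 6 mm above the tip
rz+=.006
R=Ro.from_euler('xyz',o['orientation'])
for a in range(0,106,5):
    t=np.radians(a); x=rx*np.cos(t)+rz*np.sin(t); z=-rx*np.sin(t)+rz*np.cos(t)
    dw=X*(x-rx)+np.array([0,0,z-rz]); print(a,np.round(R.inv().apply(dw),3))
E
```

```text
[ 0.4456 -0.1614  0.0591] [ 3.1391 -0.0004  3.0767] 0.06954215479653846 25.028667747974396
0 [0. 0. 0.]
5 [-0.001  0.    -0.013]
10 [-0.003  0.    -0.026]
15 [-0.006  0.    -0.039]
20 [-0.01   0.    -0.052]
25 [-0.016  0.    -0.064]
30 [-0.022  0.    -0.076]
35 [-0.03   0.    -0.087]
40 [-0.038  0.    -0.097]
45 [-0.047  0.    -0.107]
50 [-0.057  0.    -0.116]
55 [-0.068  0.    -0.123]
60 [-0.079  0.    -0.13 ]
65 [-0.091  0.001 -0.136]
70 [-0.104  0.001 -0.141]
75 [-0.117  0.001 -0.145]
80 [-0.13   0.001 -0.147]
85 [-0.143  0.001 -0.149]
90 [-0.156  0.001 -0.149]
95 [-0.17   0.001 -0.148]
100 [-0.183  0.001 -0.146]
105 [-0.196  0.001 -0.143]
```

The grip reads 69.5 mm, so the lip is held. I'll swing it along the arc.

Emit:
carry_out:
  commands:
    - [-0.001,0.0015,-0.013,0,0,0,0.06]
    - [-0.003,0.0015,-0.026,0,0,0,0.06]
    - [-0.01,0.0015,-0.052,0,0,0,0.06]
    - [-0.022,0.0015,-0.076,0,0,0,0.06]
    - [-0.038,0.0015,-0.097,0,0,0,0.06]
    - [-0.057,0.0015,-0.116,0,0,0,0.06]
    - [-0.079,0.0015,-0.13,0,0,0,0.06]
    - [-0.104,0.0015,-0.141,0,0,0,0.06]

```text
time_s: 5.18
ee_pos: [0.5509, -0.169, 0.2016]
orientation: [-3.139, 0.004, 3.078]
contact_force: [6.5, -10.6, -26.9]
width: 0.0695
grip_force: 25.0
```

Emit:
carry_out:
  commands:
    - [-0.026,0,-0.006,0,0,0,0.06]
    - [-0.052,0,-0.008,0,0,0,0.06]
    - [-0.079,0,-0.005,0,0,0,0.06]
    - [-0.079,0,-0.005,0,0,0,0.06]

```text
time_s: 5.52
ee_pos: [0.6315, -0.175, 0.204]
orientation: [-3.139, 0.002, 3.079]
contact_force: [-0.5, -9.4, -1.1]
width: 0.0693
grip_force: 25.0
```

```bash
python3 - <<'E'
from m import *
o=manip.observe();print(o['ee_pos'],o['width'],o['contact_force'])
D={n:grab(n) for n in('wrist','side','scene')}; pickle.dump(D,open('l.pkl','wb')); save(D['side'],'pics/l.png',s=1.5)
E
```

```text
[ 0.6315 -0.175   0.204 ] 0.06931323335506877 [-0.5229 -9.3756 -1.119 ]
```

View pics/l.png

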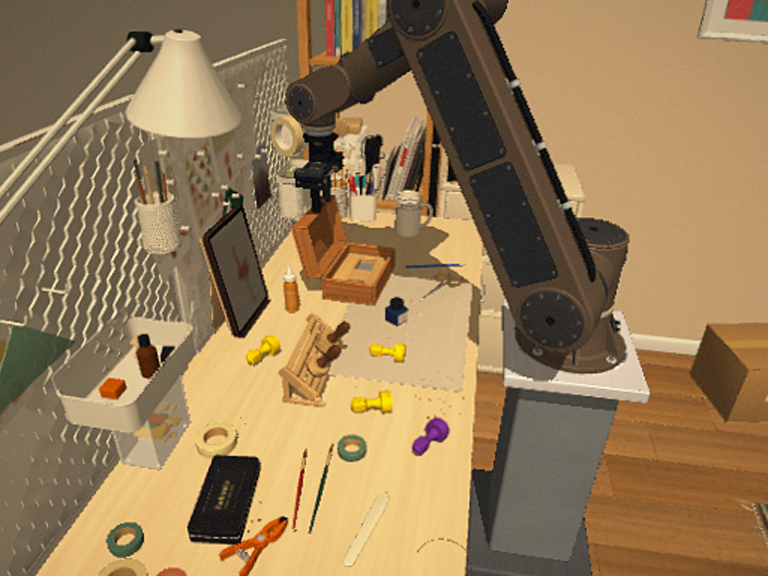

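The lid is back near its stop, at about (320,235), held by the gripper. I'll release it, rise and back off to a view of the case and the rest together.

Emit:
carry_out:
  commands:
    - [0,0,0,0,0,0,0.095]
    - [0,0,0,0,0,0,0.095]
    - [0,0,0,0,0,0,0.095]
    - [0,0,-0.03,0,0,0,0.095]
    - [0,0,-0.07,0,0,0,0.095]

```text
time_s: 6.08
ee_pos: [0.6275, -0.1727, 0.2729]
orientation: [3.14, -0.005, 3.079]
contact_force: [0.5, -1.5, 0.3]
width: 0.0935
grip_force: 0.0
```

Emit:
carry_out:
  commands:
    - [0.14,0.18,-0.09,0,0,0,0.095]
    - [0.14,0.18,-0.09,0,0,0,0.095]
    - [0.14,0.18,-0.09,0,0,0,0.095]
    - [0.14,0.18,-0.09,0,0,0,0.095]
    - [0.14,0.18,-0.09,0,0,0,0.095]
    - [0.14,0.18,-0.09,0,0,0,0.095]
    - [0.14,0.18,-0.09,0,0,0,0.095]
    - [0.14,0.18,-0.09,0,0,0,0.095]

```text
time_s: 6.75
ee_pos: [0.4996, 0.0163, 0.3662]
orientation: [3.142, 0.004, 3.081]
contact_force: [0.4, 0.1, -0.9]
width: 0.0953
grip_force: 0.0
```

```bash
python3 - <<'E'
from m import *
o=manip.observe();print(o['ee_pos'],o['orientation'],o['contact_force'])
D=grab('wrist'); S=grab('side'); pickle.dump((D,S),open('w4.pkl','wb'))
a=cv2.cvtColor(D['frame'],cv2.COLOR_RGB2BGR); a=cv2.resize(a[:300],None,fx=1.55,fy=1.55,interpolation=cv2.INTER_CUBIC)
cv2.imwrite('pics/w4.png',a)
E
```

```text
[0.4996 0.0163 0.3662] [3.1415 0.0039 3.0813] [ 0.3849  0.0914 -0.8612]
```

View pics/w4.png

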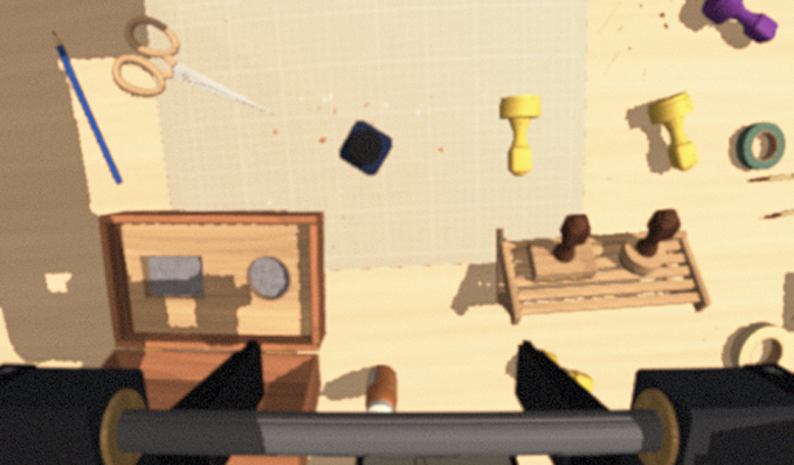

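w4: the lid is open. The oblong pocket is at about (174,277) and the round one at (268,277), with the case's front rim from (101,215) to (324,213). The oblong stamp's handle is at (572,237) and the round one's at (658,231).

```bash
cat >> m.py <<'E'
def blobs(D,box,th=260):
    x0,y0,x1,y1=box; f=D['frame'][y0:y1,x0:x1].astype(int)
    m=((f.sum(2)<th)&(f[...,0]>f[...,2]+10)).astype(np.uint8)
    n,l,st,c=cv2.connectedComponentsWithStats(m); r=[]
    for i in range(1,n):
        if st[i,4]>60:
            pts=np.argwhere(l==i)[:,::-1]; mu,ev=cv2.PCACompute(pts.astype(np.float32),None)[:2]
            t=(pts-mu)@ev[0]; e=[mu[0]+ev[0]*q+[x0,y0] for q in(t.min(),t.max())]
            r.append((st[i,4],mu[0]+[x0,y0],*sorted(e,key=lambda p:p[0])))
    return r
E
python3 - <<'E'
from m import *
D,S=pickle.load(open('w4.pkl','rb')); q=lambda x,y:(x/1.55,y/1.55)
rim=[onz(D,q(*p),.0604) for p in((101,216),(324,213),(324,346),(115,348))]
for r in rim: print('rim',r)
e=rim[1]-rim[0]; print(np.linalg.norm(e),'yaw',np.degrees(np.arctan2(-e[0],e[1])))
# grey pockets
f=D['frame'].astype(int)[135:220,70:205]; m=((f.max(2)-f.min(2))<30).astype(np.uint8)
m=cv2.morphologyEx(m,cv2.MORPH_OPEN,np.ones((3,3)))
n,l,st,c=cv2.connectedComponentsWithStats(m)
for i in range(1,n):
    if st[i,4]>150:
        x,y,w,h=st[i,:4]+[70,135,0,0]; print('pocket px',x,y,w,h,st[i,4])
        for z in(.0124,.0304): print(z,'TL',onz(D,(x-.5,y-.5),z),'BR',onz(D,(x+w-.5,y+h-.5),z))
B1=blobs(w1,(270,25,360,185)); B4=blobs(D,(340,125,450,175)); Bs=blobs(s,(180,200,250,275))
for b in B4: print(b)
# round: B1[0], B4 rightmost
B4=sorted(B4,key=lambda b:-b[1][0])[:2]; Bs=sorted(Bs,key=lambda b:b[1][0])
# bottom end in w1 is right end
for n,i in(('round',0),('oblong',1)):
    b1,b4,bs=B1[i],B4[i],Bs[i]
    print(n,'cent',tri(w1,b1[1],D,b4[1]),tri(w1,b1[1],s,bs[1]))
    print(' top',tri(w1,b1[2],D,b4[3]),tri(w1,b1[2],s,bs[3]))
    print(' bot',tri(w1,b1[3],D,b4[2]),tri(w1,b1[3],s,bs[2]))
# rest slat/frame direction from w1
E
```

```text
rim [ 0.4511 -0.2686  0.0604]
rim [ 0.4642 -0.045   0.0604]
rim [ 0.5998 -0.0577  0.0604]
rim [ 0.5901 -0.2825  0.0604]
0.2239522574461468 yaw -3.352513053185707
pocket px 96 166 35 25 812
0.0124 TL [ 0.5019 -0.2516  0.0124] BR [ 0.5496 -0.1968  0.0124]
0.0304 TL [ 0.4993 -0.2423  0.0304] BR [ 0.5454 -0.1893  0.0304]
pocket px 162 167 24 24 467
0.0124 TL [ 0.5113 -0.1366  0.0124] BR [ 0.5554 -0.1005  0.0124]
0.0304 TL [ 0.5083 -0.1312  0.0304] BR [ 0.551  -0.0963  0.0304]
(np.int32(445), array([424.1011, 149.1978]), array([412.7935, 163.0125]), array([434.5412, 136.4429]))
(np.int32(419), array([368.1671, 152.6778]), array([360.2989, 167.1624]), array([375.9166, 138.4115]))
(np.int32(82), array([402.8049, 167.2683]), array([398.4996, 157.0539]), array([405.9979, 174.8439]))
round cent (array([0.4964, 0.2706, 0.0838]), np.float64(0.000546744133150506)) (array([0.497 , 0.2706, 0.0834]), np.float64(0.0005715478774200194))
 top (array([0.4743, 0.2711, 0.1084]), np.float64(0.0019289942818365555)) (array([0.4728, 0.2705, 0.1142]), np.float64(0.00024525509023442057))
 bot (array([0.5233, 0.27  , 0.0538]), np.float64(0.0028905329398458746)) (array([0.5219, 0.2694, 0.0556]), np.float64(0.005089118994770699))
oblong cent (array([0.4933, 0.1933, 0.1802]), np.float64(0.015803815083174758)) (array([0.4989, 0.1852, 0.0807]), np.float64(0.000697775914360837))
 top (array([0.4861, 0.1904, 0.2018]), np.float64(0.039270429293716345)) (array([0.477 , 0.1866, 0.1064]), np.float64(0.004277762909956409))
 bot (array([0.4984, 0.1943, 0.1657]), np.float64(0.013406186779373866)) (array([0.5227, 0.1839, 0.0545]), np.float64(0.005348554876203649))
```

```bash
python3 - <<'E'
from m import *
D,S=pickle.load(open('w4.pkl','rb')); q=lambda x,y:(x/1.55,y/1.55)
B1=blobs(w1,(270,25,360,185)); B4=[b for b in blobs(D,(340,125,450,175)) if b[0]>200]; B4.sort(key=lambda b:-b[1][0]); Bs=sorted(blobs(s,(180,200,250,275)),key=lambda b:b[1][0])
# side blobs: left-most = round
for n,i in(('round',0),('oblong',1)):
    b1,b4,bs=B1[i],B4[i],Bs[i]
    for k,j,a in(('cent',1,(1,1,1)),('top',2,(2,3,3)),('bot',3,(3,2,2))):
        x,y=tri(w1,b1[a[0]],D,b4[a[1]]),tri(w1,b1[a[0]],s,bs[a[2]]); print(n,k,x[0],round(x[1],4),y[0],round(y[1],4))
def az(d,p,r,z):
    e=onz(d,p,z)-onz(d,r,z); return np.degrees(np.arctan2(-e[0],e[1])),np.linalg.norm(e)
print('slat',az(w1,c1(281,50),c1(252,520),.085),'slat2',az(w1,c1(243,52),c1(213,515),.075))
print('mount edge',az(w1,c1(187,330),c1(181,475),.07),az(w1,c1(83,325),c1(98,465),.05))
rel([.4965,.2706-.0,.0836],[np.pi,np.radians(42),np.radians(177)])
E
```

```text
round cent [0.4964 0.2706 0.0838] 0.0005 [0.497  0.2706 0.0834] 0.0006
round top [0.4743 0.2711 0.1084] 0.0019 [0.4728 0.2705 0.1142] 0.0002
round bot [0.5233 0.27   0.0538] 0.0029 [0.5219 0.2694 0.0556] 0.0051
oblong cent [0.4974 0.1856 0.0852] 0.001 [0.4989 0.1852 0.0807] 0.0007
oblong top [0.4744 0.1866 0.1103] 0.0004 [0.477  0.1866 0.1064] 0.0043
oblong bot [0.5243 0.1845 0.0561] 0.0016 [0.5227 0.1839 0.0545] 0.0053
slat (np.float64(0.6444932723622008), np.float64(0.1782692665445996)) slat2 (np.float64(0.055189762387283875), np.float64(0.17920125543958965))
mount edge (np.float64(1.2925586115195113), np.float64(0.058721924971736984)) (np.float64(8.729029073080707), np.float64(0.05941338725062812))
row [0.02   0.255  0.2808] [ -0.2 -42.   -0.6]
```

Emit:
carry_out:
  commands:
    - [0.052,0.166,0.12,-1.3,-42,-3.3,0.05]
    - [0.052,0.166,0.12,-1.3,-42,-3.3,0.05]
    - [0.052,0.166,0.12,-1.3,-42,-3.3,0.05]
    - [0.052,0.166,0.12,-1.3,-42,-3.3,0.05]
    - [0.052,0.166,0.2386,-1.3,-42,-3.3,0.05]
    - [0.052,0.166,0.2386,-1.3,-42,-3.3,0.05]
    - [0.052,0.166,0.2386,-1.3,-42,-3.3,0.05]
    - [0.052,0.166,0.2386,-1.3,-42,-3.3,0.05]

```text
time_s: 7.52
ee_pos: [0.4793, 0.1303, 0.2356]
orientation: [-3.095, 0.633, 3.119]
contact_force: [-0.4, -0.8, 0.7]
width: 0.0511
grip_force: 0.0
```

Emit:
carry_out:
  commands:
    - [0,0,0,0,0,0,0.05]
    - [0,0,0,0,0,0,0.05]

```text
time_s: 7.68
ee_pos: [0.4793, 0.1297, 0.2364]
orientation: [-3.094, 0.631, 3.119]
contact_force: [0.0, 0.3, -0.0]
width: 0.0504
grip_force: 0.0
```

```bash
python3 - <<'E'
from m import *
o=manip.observe();print(o['ee_pos'],o['orientation'],o['qpos'])
rel([.5047,.1853,.0756],[np.pi,np.radians(42),np.pi])
D=grab('wrist'); pickle.dump(D,open('w5.pkl','wb'))
for b in blobs(D,(100,60,420,330)): print(b)
print('expected px of cent/top',proj(D,[[.498,.1854,.083],[.4744,.1866,.1103],[.4965,.2706,.0836]]))
E
```

```text
[0.4793 0.1297 0.2364] [-3.0941  0.6308  3.1186] [ 0.2407  0.1463  2.2115 -0.8495  0.2687 -0.523 ]
row [0.0754 0.0629 0.1412] [-3.5 -5.9 -0.9]
(np.int32(97), array([110.1856, 114.4227]), array([99.2812, 85.2689]), array([120.4389, 141.8358]))
(np.int32(661), array([320.9561, 103.9955]), array([308.1655, 114.2073]), array([334.7711,  92.9658]))
(np.int32(651), array([406.1121, 104.8064]), array([390.8692, 112.749 ]), array([422.3157,  96.3633]))
(np.int32(68), array([377.3676, 113.5735]), array([375.2646, 101.2973]), array([379.2635, 124.6401]))
(np.int32(125), array([102.304, 187.784]), array([ 99.4948, 205.9217]), array([104.0452, 176.5423]))
(np.int32(695), array([231.0547, 205.0216]), array([185.1358, 189.6288]), array([290.7347, 225.0274]))
(np.int32(357), array([235.0756, 247.2101]), array([208.0536, 267.9739]), array([276.799 , 215.1497]))
(np.int32(734), array([163.9441, 267.3351]), array([142.8019, 301.9999]), array([199.8918, 208.3954]))
(np.int32(583), array([345.1132, 276.8113]), array([336.5052, 227.7044]), array([350.393 , 306.9311]))
(np.int32(176), array([214.5682, 301.108 ]), array([198.8743, 307.1176]), array([239.1215, 291.7058]))
(np.int32(1584), array([300.1408, 320.8618]), array([132.9854, 322.5808]), array([419.0477, 319.6389]))
expected px of cent/top [[318.6119 105.7734]
 [326.5813 101.5042]
 [410.6173 104.806 ]]
```

Pitching 42° brings the wrist near its singularity (q5 is small). The pads are parallel planes, so I can grip at a 22° tool pitch instead and place at -20°, which clears the leaning lid by about 14 mm.

```bash
python3 - <<'E'
from m import *
rel([.473,.1855,.18],[np.pi,np.radians(22),np.pi])
E
```

```text
row [0.0401 0.0574 0.0386] [-3.3 14.2 -1.5]
```

Emit:
carry_out:
  commands:
    - [0.04,0.0575,0.0385,-3.3,14.2,-1.5,0.05]
    - [0.04,0.0575,0.0385,-3.3,14.2,-1.5,0.05]
    - [0.04,0.0575,0.0385,-3.3,14.2,-1.5,0.05]
    - [0.04,0.0575,0.0385,-3.3,14.2,-1.5,0.05]
    - [0.04,0.0575,0.0385,-3.3,14.2,-1.5,0.05]
    - [0.04,0.0575,0.0385,-3.3,14.2,-1.5,0.05]

```text
time_s: 8.23
ee_pos: [0.4728, 0.1854, 0.1809]
orientation: [-3.141, 0.387, -3.141]
contact_force: [0.2, 0.6, 0.0]
width: 0.0501
grip_force: 0.0
```

```bash
python3 - <<'E'
from m import *
o=manip.observe();print(o['ee_pos'],o['orientation'],o['qpos'])
rel([.473,.1855,.137],[np.pi,np.radians(22),np.pi])
rel([.4991,.1855,.0721],[np.pi,np.radians(22),np.pi])
E
```

```text
[0.4728 0.1854 0.1809] [-3.1409  0.3871 -3.141 ] [ 0.3049  0.2739  2.1132 -0.297   0.3995 -1.0129]
row [0.0164 0.0001 0.0407] [-0.   0.2  0. ]
row [0.0167 0.0001 0.1106] [-0.   0.2  0. ]
```

Emit:
carry_out:
  commands:
    - [0.0165,0,0.04,0,0.2,0,0.05]
    - [0.0165,0,0.06,0,0.2,0,0.05]
    - [0.0165,0,0.085,0,0.2,0,0.05]
    - [0.0165,0,0.11,0,0.2,0,0.05]
    - [0.0165,0,0.11,0,0.2,0,0.05]
    - [0.0165,0,0.11,0,0.2,0,0.05]

```text
time_s: 8.73
ee_pos: [0.4983, 0.1855, 0.0724]
orientation: [-3.141, 0.381, -3.141]
contact_force: [-0.5, -0.1, 0.7]
width: 0.0501
grip_force: 0.0
```

```bash
python3 - <<'E'
from m import *
o=manip.observe();print(o['ee_pos'],o['orientation'],o['qpos'],o['contact_force'])
D=grab('wrist'); pickle.dump(D,open('w6.pkl','wb'))
W=np.array([[.4991,.1855,.0721]]);print(proj(D,W))
rel([.4991,.1855,.0721],[np.pi,np.radians(22),np.pi])
for b in blobs(D,(200,100,330,330)): print(b)
E
```

```text
[0.4983 0.1855 0.0724] [-3.1409  0.3811 -3.141 ] [ 0.2863  0.5055  2.1621 -0.7814  0.1503 -0.5288] [-0.4921 -0.0888  0.7439]
[[251.4909 239.1033]]
row [-0.0002 -0.0002  0.0014] [ 0.  -0.1  0. ]
(np.int32(1695), array([255.4313, 248.2295]), array([200.8771, 249.8334]), array([328.7963, 246.0726]))
(np.int32(104), array([251.5, 293. ]), array([200., 293.]), array([303., 293.]))
(np.int32(355), array([273.8282, 323.707 ]), array([200.037 , 326.8655]), array([328.972 , 321.3467]))
```

Emit:
carry_out:
  commands:
    - [0,0,0.001,0,0,0,0.01]
    - [0,0,0.001,0,0,0,0.01]
    - [0,0,0.001,0,0,0,0.01]
    - [0,0,0.001,0,0,0,0.01]
    - [0,0,0.001,0,0,0,0.01]
    - [0,0,0.001,0,0,0,0.01]
  grip_force: 25

```text
time_s: 9.28
ee_pos: [0.4992, 0.1863, 0.0718]
orientation: [3.141, 0.383, -3.141]
contact_force: [0.9, 0.2, 1.4]
width: 0.0219
grip_force: 25.0
```

```bash
python3 - <<'E'
from m import *
o=manip.observe();print(o['ee_pos'],o['orientation'],o['width'],o['contact_force'],o['moment'])
rel([o['ee_pos'][0]-.06,.1855,.19],[np.pi,np.radians(22),np.pi])
E
```

```text
[0.4992 0.1863 0.0718] [ 3.1412  0.3828 -3.1408] 0.021862981420832216 [0.8645 0.1582 1.4499] [0.0102 0.0074 0.0757]
row [ 0.0115 -0.0007 -0.1321] [ 0.  -0.1  0. ]
```

Gripped at 21.9 mm. I'll lift it off square to the slope, then rise.

Emit:
carry_out:
  commands:
    - [0.008,0,-0.021,0,0,0,0.01]
    - [0.016,0,-0.042,0,0,0,0.01]
    - [0.023,0,-0.063,0,0,0,0.01]
    - [0.01,0,-0.1,0,0,0,0.01]
    - [0.004,0,-0.14,0,0,0,0.01]
    - [0.004,0,-0.15,0,0,0,0.01]
    - [0.004,0,-0.15,0,0,0,0.01]

```text
time_s: 9.87
ee_pos: [0.4395, 0.1865, 0.212]
orientation: [3.139, 0.387, -3.141]
contact_force: [-0.1, 0.6, -1.8]
width: 0.0222
grip_force: 25.0
```

```bash
python3 - <<'E'
from m import *
o=manip.observe();print(o['ee_pos'],o['orientation'],o['width'],o['contact_force'])
rel([.518,-.2185,.15],[np.pi,np.radians(-20),np.radians(176.2)])
D=grab('wrist'); pickle.dump(D,open('w7.pkl','wb'))
E
```

```text
[0.4395 0.1865 0.212 ] [ 3.1394  0.387  -3.1412] 0.022214397148946692 [-0.1158  0.5536 -1.7713]
row [-0.0492 -0.4052  0.0861] [ 0.2 42.2  4. ]
```

Emit:
carry_out:
  commands:
    - [-0.06,-0.405,0.05,0.2,42.2,4,0.01]
    - [-0.06,-0.405,0.05,0.2,42.2,4,0.01]
    - [-0.06,-0.405,0.05,0.2,42.2,4,0.01]
    - [-0.06,-0.405,0.05,0.2,42.2,4,0.01]
    - [-0.06,-0.405,0.05,0.2,42.2,4,0.01]
    - [-0.06,-0.405,0.05,0.2,42.2,4,0.01]
    - [-0.05,-0.405,0.085,0.2,42.2,4,0.01]
    - [-0.05,-0.405,0.085,0.2,42.2,4,0.01]

```text
time_s: 10.58
ee_pos: [0.499, -0.1278, 0.1702]
orientation: [-3.139, -0.361, 3.072]
contact_force: [0.4, 0.8, -0.9]
width: 0.022
grip_force: 25.0
```

```bash
python3 - <<'E'
from m import *
o=manip.observe();print(o['ee_pos'],o['orientation'],o['qpos'])
rel([.518,-.2185,.15],[np.pi,np.radians(-20),np.radians(176.2)])
E
```

```text
[ 0.499  -0.1278  0.1702] [-3.1393 -0.3611  3.0719] [-0.3297  0.5353  1.6651 -0.0969  1.2918 -1.788 ]
row [-0.0308 -0.0891  0.0102] [-0.1 -0.7 -0.2]
```

Emit:
carry_out:
  commands:
    - [-0.031,-0.089,0.01,-0.1,-0.7,-0.2,0.01]
    - [-0.031,-0.089,0.01,-0.1,-0.7,-0.2,0.01]
    - [-0.031,-0.089,0.01,-0.1,-0.7,-0.2,0.01]
    - [-0.031,-0.089,0.01,-0.1,-0.7,-0.2,0.01]
    - [-0.031,-0.089,0.01,-0.1,-0.7,-0.2,0.01]

```text
time_s: 11.0
ee_pos: [0.5173, -0.2155, 0.1519]
orientation: [3.14, -0.346, 3.076]
contact_force: [-0.1, 0.1, 0.0]
width: 0.0223
grip_force: 25.0
```

```bash
cat >> m.py <<'E'
def stampframe(o,p=None):
    "nominal held-stamp frame: z vertical-ish = tool axis turned by 42-22 deg"
    R=Ro.from_euler('xyz',o['orientation']).as_matrix(); G=o['ee_pos']-.019*R[:,2]
    # stamp up axis in tool: -(z) rotated about tool y ; grasp pitch 22 vs stamp 42
    a=np.radians(20.); up=R@np.array([np.sin(a),0,-np.cos(a)]); y=R[:,1]; x=np.cross(y,up)
    return np.stack([x,y,up],1),G
E
python3 - <<'E'
from m import *
o=manip.observe();print(o['ee_pos'],o['orientation'])
rel([.518,-.2185,.15],[np.pi,np.radians(-20),np.radians(176.2)])
D=grab('wrist'); pickle.dump((D,o),open('w8.pkl','wb'))
F,G=stampframe(o); print(F[:,2],G); O=G-.061*F[:,2]
pts=[O+F@np.array([sx*.021,sy*.031,z]) for sx in(-1,1) for sy in(-1,1) for z in(0,.004,.02)]
print(proj(D,pts))
im=cv2.resize(cv2.cvtColor(D['frame'],cv2.COLOR_RGB2BGR)[60:260,140:370],None,fx=3,fy=3,interpolation=cv2.INTER_CUBIC)
cv2.imwrite('pics/w8.png',im)
E
```

```text
[ 0.5173 -0.2155  0.1519] [ 3.14   -0.3458  3.0756]
row [-0.0015 -0.003   0.0015] [0.1 0.2 0. ]
[-0.0034 -0.0013  1.    ] [ 0.5237 -0.2159  0.1698]
[[208.6327 215.581 ]
 [207.8744 215.4671]
 [204.552  214.9674]
 [294.6829 215.5964]
 [295.4543 215.4827]
 [298.8345 214.984 ]
 [208.1422 274.5349]
 [207.3685 275.4757]
 [203.9764 279.5993]
 [295.1639 274.5671]
 [295.9507 275.5086]
 [299.4    279.6355]]
```

View pics/w8.png

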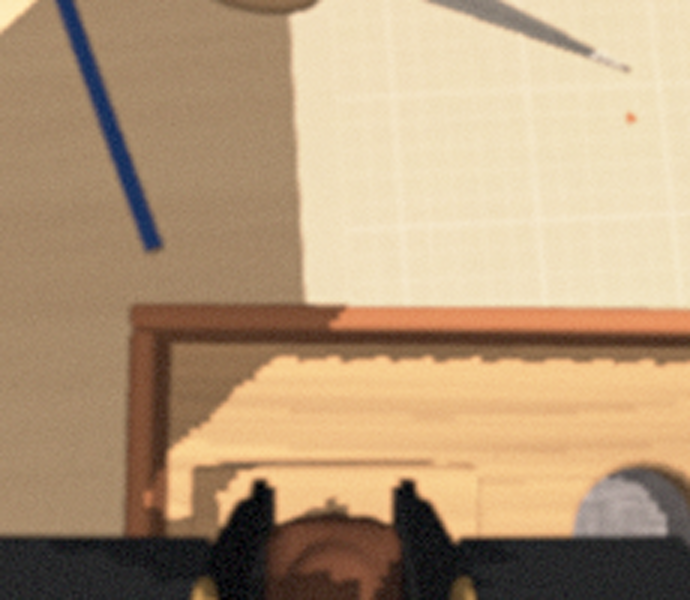

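w8: the oblong mount's front edge is at crop row about 466, columns 192-480, within a pixel of the prediction, so it sits squarely in the hand. The case's front left corner is at crop (131,307), which I'll use as a final check of the case pose.

```bash
python3 - <<'E'
from m import *
D,o=pickle.load(open('w8.pkl','rb')); c=lambda x,y:(140+x/3-.33,60+y/3-.33)
A=onz(D,c(131,307),.0604); B=onz(D,c(685,308),.0604); C=onz(D,c(128,530),.0604)
e=B-A; yaw=np.arctan2(-e[0],e[1]); e2=C-A; print(A,B,C,'yaw',np.degrees(yaw),np.degrees(np.arctan2(e2[1],e2[0])))
for y in(yaw,np.radians(-3.8)):
    R=np.array([[np.cos(y),-np.sin(y)],[np.sin(y),np.cos(y)]]); ctr=A[:2]+R@[.07,.11]; print('centre',ctr,'obl',ctr+R@[0,-.052],'rnd',ctr+R@[0,.052])
# mount front top edge, right end, measured vs nominal at its height
F,G=stampframe(o); O=G-.061*F[:,2]; P=onz(D,c(480,467),O[2]+.02); Q=onz(D,c(192,466),O[2]+.02)
for x in(P,Q): print('mount corner stamp frame',F.T@(x-O))
# inner insert front-left corner & round pocket left edge
print('round pocket left rim',onz(D,c(575,520),.0304))
E
```

```text
[ 0.4508 -0.2717  0.0604] [ 0.4618 -0.1071  0.0604] [ 0.5162 -0.2758  0.0604] yaw -3.819821600455444 -3.543292063208903
centre [ 0.5279 -0.1666] obl [ 0.5245 -0.2185] rnd [ 0.5314 -0.1147]
centre [ 0.5279 -0.1666] obl [ 0.5245 -0.2185] rnd [ 0.5314 -0.1147]
mount corner stamp frame [-0.0208  0.0315  0.02  ]
mount corner stamp frame [-0.021  -0.0316  0.0201]
round pocket left rim [ 0.5237 -0.1383  0.0304]
```

Everything agrees: case centre (0.5279,-0.1666), yaw -3.8°, stamp true in the hand. Settling over the oblong pocket, then down to just above the insert.

Emit:
carry_out:
  commands:
    - [0,0,0,0,0,0,0.01]
    - [0,0,0,0,0,0,0.01]

```text
time_s: 11.22
ee_pos: [0.5181, -0.2142, 0.1541]
orientation: [3.141, -0.342, 3.078]
contact_force: [0.0, 1.0, -1.1]
width: 0.0218
grip_force: 25.0
```

```bash
python3 - <<'E'
from m import *
o=manip.observe();print(o['ee_pos'],o['orientation'])
for z in (.078,.0565): rel([.518,-.2181,z],[np.pi,np.radians(-19.9),np.radians(176.2)])
E
```

```text
[ 0.5181 -0.2142  0.1541] [ 3.1411 -0.3425  3.0784]
row [-0.0257 -0.0039  0.0716] [-0.   0.3  0.2]
row [-0.0329 -0.0039  0.0919] [-0.   0.3  0.2]
```

Emit:
carry_out:
  commands:
    - [-0.007,-0.004,0.02,0,0.3,0.2,0.01]
    - [-0.014,-0.004,0.04,0,0.3,0.2,0.01]
    - [-0.0257,-0.004,0.0716,0,0.3,0.2,0.01]
    - [-0.0257,-0.004,0.0716,0,0.3,0.2,0.01]
    - [-0.0257,-0.004,0.0716,0,0.3,0.2,0.01]
    - [-0.0257,-0.004,0.0716,0,0.3,0.2,0.01]

```text
time_s: 11.72
ee_pos: [0.5186, -0.2192, 0.0794]
orientation: [-3.14, -0.347, 3.074]
contact_force: [-0.3, 0.0, -0.3]
width: 0.0219
grip_force: 25.0
```

```bash
python3 - <<'E'
from m import *
o=manip.observe();print(o['ee_pos'],o['orientation'],o['contact_force'])
rel([.518,-.2181,.0555],[np.pi,np.radians(-19.9),np.radians(176.2)])
F,G=stampframe(o); print(G-.061*F[:,2],F[:,2])
E
```

```text
[ 0.5186 -0.2192  0.0794] [-3.1402 -0.3465  3.0738] [-0.324   0.024  -0.3033]
row [-0.0075  0.0011  0.0227] [-0.   0.  -0.1]
[ 0.5251 -0.2197  0.0363] [-0.0024  0.0014  1.    ]
```

Emit:
carry_out:
  commands:
    - [-0.002,0.001,0.006,0,0,0,0.01]
    - [-0.004,0.001,0.012,0,0,0,0.01]
    - [-0.006,0.001,0.018,0,0,0,0.01]
    - [-0.0072,0.001,0.0215,0,0,0,0.01]
    - [-0.0072,0.001,0.0215,0,0,0,0.01]

```text
time_s: 12.13
ee_pos: [0.5171, -0.2183, 0.0545]
orientation: [-3.141, -0.349, 3.073]
contact_force: [-0.5, 0.9, -1.0]
width: 0.022
grip_force: 25.0
```

```bash
python3 - <<'E'
from m import *
o=manip.observe();print(o['ee_pos'],o['orientation'],o['contact_force'])
F,G=stampframe(o); print(G-.061*F[:,2],F[:,2])
E
```

```text
[ 0.5171 -0.2183  0.0545] [-3.1413 -0.3487  3.0732] [-0.4501  0.9257 -0.9517]
[ 0.5236 -0.2188  0.0113] [-0.0003  0.0003  1.    ]
```

Emit:
carry_out:
  commands:
    - [-0.0004,0,0.001,0,0,0,0.01]
    - [-0.0008,0,0.002,0,0,0,0.01]

```text
time_s: 12.3
ee_pos: [0.5176, -0.2186, 0.0532]
orientation: [-3.141, -0.347, 3.073]
contact_force: [-1.5, 0.8, -0.8]
width: 0.0222
grip_force: 25.0
```

No contact force yet, so it sits within about a millimetre of the floor. I'll release and rise straight up.

Emit:
carry_out:
  commands:
    - [0,0,0,0,0,0,0.05]
    - [0,0,0,0,0,0,0.05]
    - [0,0,0,0,0,0,0.05]
    - [0.007,0,-0.019,0,0,0,0.05]
    - [0.017,0,-0.047,0,0,0,0.05]
    - [0.034,0,-0.094,0,0,0,0.05]
    - [0.048,0,-0.132,0,0,0,0.05]
    - [0.055,0,-0.15,0,0,0,0.05]

```text
time_s: 12.97
ee_pos: [0.5174, -0.2185, 0.2169]
orientation: [-3.139, -0.344, 3.073]
contact_force: [0.2, -0.5, 0.7]
width: 0.0502
grip_force: 0.0
```

```bash
python3 - <<'E'
from m import *
o=manip.observe();print(o['ee_pos'],o['orientation'],o['contact_force'],o['width'])
rel([.46,.2705,.21],[np.pi,np.radians(22),np.pi])
D,S=grab('wrist'),grab('side'); pickle.dump((D,S),open('w9.pkl','wb'))
E
```

```text
[ 0.5174 -0.2185  0.2169] [-3.1394 -0.3443  3.0728] [ 0.1597 -0.4771  0.6878] 0.05015970054867727
row [0.0833 0.484  0.0361] [ -0.2 -41.7  -4. ]
```

Emit:
carry_out:
  commands:
    - [0.083,0.484,0.03,-0.2,-41.7,-4,0.05]
    - [0.083,0.484,0.03,-0.2,-41.7,-4,0.05]
    - [0.083,0.484,0.03,-0.2,-41.7,-4,0.05]
    - [0.083,0.484,0.03,-0.2,-41.7,-4,0.05]
    - [0.083,0.484,0.03,-0.2,-41.7,-4,0.05]
    - [0.083,0.484,0.03,-0.2,-41.7,-4,0.05]
    - [0.083,0.484,0.03,-0.2,-41.7,-4,0.05]
    - [0.083,0.484,0.03,-0.2,-41.7,-4,0.05]

```text
time_s: 13.73
ee_pos: [0.4777, 0.1143, 0.2123]
orientation: [3.139, 0.381, 3.14]
contact_force: [1.8, -0.1, 0.5]
width: 0.0502
grip_force: 0.0
```

```bash
python3 - <<'E'
from m import *
o=manip.observe();print(o['ee_pos'],o['orientation'],o['qpos'])
rel([.472,.2705,.18],[np.pi,np.radians(22),np.pi])
E
```

```text
[0.4777 0.1143 0.2123] [3.1394 0.381  3.1401] [ 0.1254  0.1925  2.1146 -0.1016  0.458  -1.3617]
row [0.0175 0.1561 0.0282] [ 0.1 -0.2 -0.1]
```

Emit:
carry_out:
  commands:
    - [0.0175,0.156,0.028,0,-0.2,0,0.05]
    - [0.0175,0.156,0.028,0,-0.2,0,0.05]
    - [0.0175,0.156,0.028,0,-0.2,0,0.05]
    - [0.0175,0.156,0.028,0,-0.2,0,0.05]
    - [0.0175,0.156,0.028,0,-0.2,0,0.05]
    - [0.0175,0.156,0.028,0,-0.2,0,0.05]
    - [0.0175,0.156,0.028,0,-0.2,0,0.05]

```text
time_s: 14.32
ee_pos: [0.4732, 0.2686, 0.1798]
orientation: [3.141, 0.383, -3.141]
contact_force: [-0.6, 0.6, -0.9]
width: 0.05
grip_force: 0.0
```

```bash
python3 - <<'E'
from m import *
o=manip.observe();print(o['ee_pos'],o['orientation'],o['qpos'])
rel([.4985,.2705,.0723],[np.pi,np.radians(22),np.pi])
S=grab('side'); pickle.dump(S,open('s10.pkl','wb'))
# oblong in pocket check: wrist view after release (w9): handle top
D,_=pickle.load(open('w9.pkl','rb')); print(proj(D,[[.5245,-.2185,.0904],[.5245,-.2185,.0724]]))
for b in blobs(D,(190,150,330,330)): print(b)
f=D['frame']; print(f[185:260:8,250])
E
```

```text
[0.4732 0.2686 0.1798] [ 3.1406  0.3826 -3.1411] [ 0.4809  0.3324  2.0174 -0.382   0.4786 -0.778 ]
row [0.0167 0.0018 0.1091] [ 0.1 -0.1  0. ]
[[252.3444 238.7706]
 [252.3234 237.764 ]]
(np.int32(557), array([248.1921, 181.7774]), array([198.4721, 183.3541]), array([328.9751, 179.2156]))
(np.int32(65), array([202.    , 226.9538]), array([197.0135, 221.9912]), array([211.035 , 235.9456]))
(np.int32(90), array([301.1556, 237.2444]), array([294.0677, 265.5156]), array([305.214 , 221.0565]))
(np.int32(360), array([249.9972, 237.6222]), array([242.5268, 247.4024]), array([257.5876, 227.685 ]))
(np.int32(629), array([245.5294, 319.3752]), array([190.1347, 317.9094]), array([329.1168, 321.587 ]))
[[179 136  95]
 [243 200 141]
 [236 189 130]
 [236 188 130]
 [164 133 113]
 [240 189 135]
 [119  76  55]
 [122  77  53]
 [202 153 109]
 [232 181 127]]
```

The oblong handle shows at (250,238) against an expected (252,239), so it is upright in its pocket. Now the round stamp.

Emit:
carry_out:
  commands:
    - [0.0165,0.002,0.03,0,0,0,0.05]
    - [0.0165,0.002,0.06,0,0,0,0.05]
    - [0.0165,0.002,0.085,0,0,0,0.05]
    - [0.0165,0.002,0.109,0,0,0,0.05]
    - [0.0165,0.002,0.109,0,0,0,0.05]
    - [0.0165,0.002,0.109,0,0,0,0.05]

```text
time_s: 14.87
ee_pos: [0.4993, 0.2696, 0.0728]
orientation: [3.141, 0.382, 3.139]
contact_force: [-0.5, -0.6, 1.4]
width: 0.05
grip_force: 0.0
```

```bash
python3 - <<'E'
from m import *
o=manip.observe();print(o['ee_pos'],o['orientation'],o['qpos'],o['contact_force'])
rel([.4985,.2705,.0723],[np.pi,np.radians(22),np.pi])
E
```

```text
[0.4993 0.2696 0.0728] [3.1411 0.3822 3.1394] [ 0.4581  0.5406  2.0615 -0.7162  0.2544 -0.4396] [-0.5014 -0.6252  1.3574]
row [0.0009 0.0009 0.0002] [-0.  -0.1 -0.1]
```

Emit:
carry_out:
  commands:
    - [0.0005,0.0005,0,0,0,0,0.01]
    - [0.0005,0.0005,0,0,0,0,0.01]
    - [0.0005,0.0005,0,0,0,0,0.01]
    - [0.0005,0.0005,0,0,0,0,0.01]
    - [0.0005,0.0005,0,0,0,0,0.01]
    - [0.0005,0.0005,0,0,0,0,0.01]

```text
time_s: 15.37
ee_pos: [0.4988, 0.2719, 0.0737]
orientation: [3.139, 0.385, 3.141]
contact_force: [-2.8, -1.7, 8.1]
width: 0.0219
grip_force: 25.0
```

Emit:
carry_out:
  commands:
    - [0.008,0,-0.021,0,0,0,0.01]
    - [0.016,0,-0.042,0,0,0,0.01]
    - [0.023,0,-0.063,0,0,0,0.01]
    - [0.01,0,-0.1,0,0,0,0.01]
    - [0.004,0,-0.14,0,0,0,0.01]
    - [0.004,0,-0.15,0,0,0,0.01]
    - [0.004,0,-0.15,0,0,0,0.01]

```text
time_s: 15.95
ee_pos: [0.439, 0.272, 0.2135]
orientation: [3.137, 0.389, 3.141]
contact_force: [-0.1, 0.8, 0.0]
width: 0.0217
grip_force: 25.0
```

```bash
python3 - <<'E'
from m import *
o=manip.observe();print(o['ee_pos'],o['orientation'],o['width'],o['contact_force'])
rel([.525,-.1143,.16],[np.pi,np.radians(-19.9),np.radians(176.2)])
E
```

```text
[0.439  0.272  0.2135] [3.137  0.3886 3.1406] 0.021657505803801314 [-0.1443  0.7666  0.0121]
row [-0.0597 -0.3866  0.0805] [ 0.3 42.1  3.9]
```

Emit:
carry_out:
  commands:
    - [-0.07,-0.387,0.05,0.3,42.1,3.9,0.01]
    - [-0.07,-0.387,0.05,0.3,42.1,3.9,0.01]
    - [-0.07,-0.387,0.05,0.3,42.1,3.9,0.01]
    - [-0.07,-0.387,0.05,0.3,42.1,3.9,0.01]
    - [-0.07,-0.387,0.05,0.3,42.1,3.9,0.01]
    - [-0.07,-0.387,0.05,0.3,42.1,3.9,0.01]
    - [-0.06,-0.387,0.08,0.3,42.1,3.9,0.01]
    - [-0.06,-0.387,0.08,0.3,42.1,3.9,0.01]

```text
time_s: 16.62
ee_pos: [0.5064, -0.0355, 0.1754]
orientation: [-3.138, -0.358, 3.072]
contact_force: [0.9, -0.6, -1.4]
width: 0.022
grip_force: 25.0
```

```bash
python3 - <<'E'
from m import *
o=manip.observe();print(o['ee_pos'],o['orientation'])
rel([.525,-.1143,.15],[np.pi,np.radians(-19.9),np.radians(176.2)])
E
```

```text
[ 0.5064 -0.0355  0.1754] [-3.138  -0.3577  3.0718]
row [-0.0314 -0.0772  0.0157] [-0.1 -0.6 -0.2]
```

Emit:
carry_out:
  commands:
    - [-0.0315,-0.077,0.0155,0,-0.6,-0.2,0.01]
    - [-0.0315,-0.077,0.0155,0,-0.6,-0.2,0.01]
    - [-0.0315,-0.077,0.0155,0,-0.6,-0.2,0.01]
    - [-0.0315,-0.077,0.0155,0,-0.6,-0.2,0.01]
    - [-0.0315,-0.077,0.0155,0,-0.6,-0.2,0.01]
    - [-0.0315,-0.077,0.0155,0,-0.6,-0.2,0.01]

```text
time_s: 17.12
ee_pos: [0.5245, -0.11, 0.153]
orientation: [-3.14, -0.342, 3.079]
contact_force: [-0.9, 0.2, -1.0]
width: 0.0222
grip_force: 25.0
```

```bash
python3 - <<'E'
from m import *
o=manip.observe();print(o['ee_pos'],o['orientation'])
D=grab('wrist'); pickle.dump((D,o),open('w10.pkl','wb'))
F,G=stampframe(o); O=G-.061*F[:,2]; print('O',O,F[:,2])
t=np.radians([180,150,210,120,240,90,270]); P=[O+F@np.array([.021*np.cos(a),.021*np.sin(a),.02]) for a in t]; print(proj(D,P))
g=D['frame'].mean(2); print('cols 244-260 mean rows 200-235',np.round(g[200:235,244:261].mean(1)).astype(int))
print('col by row 224', [(c,int(g[221:227,c].mean())) for c in range(205,300,2)])
for z in(.079,.0555): rel([.5249,-.1143,z],[np.pi,np.radians(-19.9),np.radians(176.2)])
E
```

```text
[ 0.5245 -0.11    0.153 ] [-3.1401 -0.3416  3.0787]
O [ 0.5313 -0.1104  0.1099] [-0.0073  0.0019  1.    ]
[[251.686  215.0183]
 [267.6977 219.3119]
 [235.6753 219.3056]
 [279.4811 231.0724]
 [223.8933 231.0595]
 [283.8778 247.22  ]
 [219.4957 247.2017]]
cols 244-260 mean rows 200-235 [185 184 185 184 182 178 176 176 179 180 181 179 174 178 191 198 197 198
 199 202 204 206 208 207 207 206 197 170 124  72  49  58  66  71  74]
col by row 224 [(205, 191), (207, 192), (209, 191), (211, 191), (213, 192), (215, 192), (217, 191), (219, 185), (221, 170), (223, 109), (225, 24), (227, 19), (229, 46), (231, 133), (233, 205), (235, 207), (237, 206), (239, 206), (241, 206), (243, 206), (245, 206), (247, 202), (249, 197), (251, 202), (253, 207), (255, 208), (257, 208), (259, 208), (261, 208), (263, 207), (265, 209), (267, 208), (269, 203), (271, 113), (273, 44), (275, 13), (277, 32), (279, 99), (281, 100), (283, 103), (285, 106), (287, 106), (289, 105), (291, 106), (293, 106), (295, 109), (297, 100), (299, 56)]
row [-0.0254 -0.0044  0.07  ] [-0.2  0.4  0.2]
row [-0.0333 -0.0043  0.0921] [-0.2  0.4  0.2]
```

The mount's front edge is at row 213.5 against a predicted 215, so the stamp sits about 0.8 mm toward the robot. I'll correct x by that and lower it.

Emit:
carry_out:
  commands:
    - [-0.008,-0.0045,0.02,0,0.4,0.2,0.01]
    - [-0.015,-0.0045,0.04,0,0.4,0.2,0.01]
    - [-0.0262,-0.0045,0.07,0,0.4,0.2,0.01]
    - [-0.0262,-0.0045,0.07,0,0.4,0.2,0.01]
    - [-0.0262,-0.0045,0.07,0,0.4,0.2,0.01]
    - [-0.0262,-0.0045,0.07,0,0.4,0.2,0.01]

```text
time_s: 17.67
ee_pos: [0.5264, -0.1151, 0.0802]
orientation: [-3.139, -0.346, 3.075]
contact_force: [0.7, -0.3, -1.5]
width: 0.0217
grip_force: 25.0
```

```bash
python3 - <<'E'
from m import *
o=manip.observe();print(o['ee_pos'],o['orientation'],o['contact_force'])
rel([.5257,-.1143,.0555],[np.pi,np.radians(-19.9),np.radians(176.2)])
E
```

```text
[ 0.5264 -0.1151  0.0802] [-3.1386 -0.3464  3.0751] [ 0.6745 -0.2676 -1.5034]
row [-0.0077  0.0008  0.0235] [-0.2  0.1 -0. ]
```

Emit:
carry_out:
  commands:
    - [-0.002,0.0007,0.006,0,0,0,0.01]
    - [-0.004,0.0007,0.012,0,0,0,0.01]
    - [-0.006,0.0007,0.018,0,0,0,0.01]
    - [-0.0075,0.0007,0.0225,0,0,0,0.01]
    - [-0.0078,0.0007,0.0235,0,0,0,0.01]
    - [-0.0078,0.0007,0.0235,0,0,0,0.01]

```text
time_s: 18.17
ee_pos: [0.525, -0.1149, 0.0537]
orientation: [-3.139, -0.348, 3.074]
contact_force: [0.0, -0.2, -1.7]
width: 0.0217
grip_force: 25.0
```

Emit:
carry_out:
  commands:
    - [0,0,0,0,0,0,0.05]
    - [0,0,0,0,0,0,0.05]
    - [0,0,0,0,0,0,0.05]
    - [0.007,0,-0.019,0,0,0,0.05]
    - [0.017,0,-0.047,0,0,0,0.05]
    - [0.034,0,-0.094,0,0,0,0.05]
    - [0.048,0,-0.132,0,0,0,0.05]
    - [0.055,0,-0.15,0,0,0,0.05]

```text
time_s: 18.83
ee_pos: [0.5251, -0.1145, 0.2177]
orientation: [-3.138, -0.344, 3.074]
contact_force: [0.7, -1.1, 0.5]
width: 0.0497
grip_force: 0.0
```

```bash
python3 - <<'E'
from m import *
o=manip.observe();print(o['ee_pos'],o['orientation'],o['width'])
rel([.50,-.02,.34],[np.pi,0,np.radians(176.2)])
E
```

```text
[ 0.5251 -0.1145  0.2177] [-3.1382 -0.3441  3.074 ] 0.04967702937045262
row [ 0.0708  0.0923 -0.1048] [ -0.2 -19.7  -0. ]
```

Emit:
carry_out:
  commands:
    - [0.07,0.092,-0.105,0,-19.7,0,0.05]
    - [0.07,0.092,-0.105,0,-19.7,0,0.05]
    - [0.07,0.092,-0.105,0,-19.7,0,0.05]
    - [0.07,0.092,-0.105,0,-19.7,0,0.05]
    - [0.07,0.092,-0.105,0,-19.7,0,0.05]
    - [0.07,0.092,-0.105,0,-19.7,0,0.05]

```text
time_s: 19.33
ee_pos: [0.5006, -0.0197, 0.3378]
orientation: [-3.139, -0.0, 3.077]
contact_force: [-0.6, -0.9, -1.5]
width: 0.05
grip_force: 0.0
```

```bash
python3 - <<'E'
from m import *
o=manip.observe();print(o['ee_pos'],o['orientation'])
D,S=grab('wrist'),grab('side'); pickle.dump((D,S),open('w11.pkl','wb')); d0=s
for n,(x,y) in dict(rnd=(.5314,-.1147),obl=(.5245,-.2185)).items():
    p=proj(D,[[x,y,z] for z in(.0904,.0734,.0324)]); ps=proj(S,[[x,y,z] for z in(.0904,.0734,.0324)])
    print(n,'wrist exp',p.round(1).tolist(),'side exp',ps.round(1).tolist())
    c=p[:2].mean(0).astype(int); print([ (b[0],b[1].round(1),b[2].round(1),b[3].round(1)) for b in blobs(D,(c[0]-30,c[1]-35,c[0]+30,c[1]+35),230)])
    c=ps[:2].mean(0).astype(int); x0,y0=c-12
    f=S['frame'][y0:y0+24,x0:x0+24].astype(int); m=np.argwhere((f.sum(2)<190)); print('side dark',len(m),m.mean(0)[::-1]+[x0,y0], m.min(0)[::-1]+[x0,y0],m.max(0)[::-1]+[x0,y0])
# bystanders: side picture change boxes
for n,(x,y) in dict(glue=(194,195),ink=(264,207),mug=(272,140),tape=(234,298)).items():
    a,b=[q['frame'][y-18:y+18,x-14:x+14].astype(int) for q in(d0,S)]; print(n,np.abs(a-b).mean().round(1))
E
```

```text
[ 0.5006 -0.0197  0.3378] [-3.1387 -0.0003  3.0767]
rnd wrist exp [[184.3, 192.4], [186.8, 189.4], [192.1, 183.0]] side exp [[235.8, 174.1], [235.8, 178.1], [235.9, 187.5]]
[(np.int32(252), array([186.4, 186.2]), array([177.6, 193.7]), array([194.9, 178.9])), (np.int32(162), array([181.1, 222.9]), array([155. , 222.8]), array([214., 223.]))]
side dark 201 [236.1891 172.9353] [223 164] [246 187]
obl wrist exp [[110.6, 192.2], [115.6, 189.3], [126.4, 182.9]] side exp [[243.0, 162.6], [243.0, 166.4], [242.9, 175.4]]
[(np.int32(691), array([ 98.8, 206.2]), array([ 70.1, 174.7]), array([127.1, 237.5])), (np.int32(405), array([117.2, 187.9]), array([104.9, 193.7]), array([131.6, 181.1]))]
side dark 129 [239.7984 167.2946] [230 160] [252 175]
glue 17.0
ink 5.8
mug 6.4
tape 5.4
```

Both handles are close to where they should be. One more wrist view, shifted along y, gives their heights by triangulation, and I'll check the lid and glue bottle numerically.

Emit:
carry_out:
  commands:
    - [0,-0.2,0,0,0,0,0.05]
    - [0,-0.2,0,0,0,0,0.05]
    - [0,-0.2,0,0,0,0,0.05]
    - [0,-0.2,0,0,0,0,0.05]
    - [0,-0.2,0,0,0,0,0.05]
    - [0,-0.2,0,0,0,0,0.05]
    - [0,-0.2,0,0,0,0,0.05]

```text
time_s: 20.02
ee_pos: [0.487, -0.2221, 0.3344]
orientation: [-3.141, -0.007, 3.071]
contact_force: [0.6, -0.3, -0.7]
width: 0.05
grip_force: 0.0
```

```bash
python3 - <<'E'
from m import *
D,S=pickle.load(open('w11.pkl','rb')); E=grab('wrist'); T=grab('side'); o=manip.observe(); print(o['ee_pos'])
for n,(x,y) in dict(rnd=(.5314,-.1147),obl=(.5245,-.2185)).items():
    r=[]
    for V in(D,E):
        c=proj(V,[[x,y,.063]])[0]; i=c.astype(int); bs=blobs(V,(i[0]-25,i[1]-25,i[0]+25,i[1]+25),230)
        b=min(bs,key=lambda b:np.linalg.norm(b[1]-c)); r.append(b); print(n,c.round(1),b[0],b[1].round(1),b[2].round(1),b[3].round(1))
    print(' cent',tri(D,r[0][1],E,r[1][1]))
    for a in(2,3): print(' ends',tri(D,r[0][a],E,r[1][a]),tri(D,r[0][a],E,r[1][5-a]))
S4=pickle.load(open('w4.pkl','rb'))[1]
print('lid diff',np.abs(S4['frame'][135:185,198:232].astype(int)-T['frame'][135:185,198:232]).mean())
for V in(s,T):
    f=V['frame'][170:212,180:206].astype(int); m=np.argwhere((f[...,0]>150)&(f[...,2]<70)); print('glue',len(m),m.mean(0))
E
```

```text
[ 0.4873 -0.2199  0.3353]
rnd [188.2 187.7] 252 [186.4 186.2] [177.6 193.7] [194.9 178.9]
rnd [327.8 189.6] 245 [325.3 187.8] [318.7 179.5] [333.6 198.1]
 cent (array([ 0.5293, -0.1177,  0.0607]), np.float64(0.00040794565982188154))
 ends (array([ 0.5249, -0.1287,  0.0734]), np.float64(0.022967330457410805)) (array([ 0.5287, -0.1187,  0.1126]), np.float64(0.0032910525418677556))
 ends (array([ 0.5309, -0.1056,  0.0668]), np.float64(0.025103653995462556)) (array([ 0.5303, -0.1154,  0.0024]), np.float64(0.0022341388262771406))
obl [118.5 187.6] 405 [117.2 187.9] [104.9 193.7] [131.6 181.1]
obl [255.9 189.8] 193 [253.7 188.9] [253.  199.2] [254.3 179.8]
 cent (array([ 0.5245, -0.2216,  0.0605]), np.float64(0.0017837587176802148))
 ends (array([ 0.5259, -0.2229,  0.0998]), np.float64(0.004090061916777626)) (array([ 0.5116, -0.2191,  0.1052]), np.float64(0.021333824264884598))
 ends (array([ 0.5246, -0.2202,  0.006 ]), np.float64(0.0055292007283430835)) (array([ 0.5391, -0.2219,  0.0122]), np.float64(0.02587047439318711))
lid diff 7.093333333333334
glue 162 [27.2778 13.3025]
glue 202 [22.0248 15.797 ]
```

```bash
python3 - <<'E'
from m import *
S=pickle.load(open('w11.pkl','rb'))[1]; S4=pickle.load(open('w4.pkl','rb'))[1]
for V in(s,S4,S):
    f=V['frame'][175:212,184:200].astype(int); m=np.argwhere((f[...,0]>150)&(f[...,2]<70)&(f[...,0]-f[...,1]>60)); print('glue',len(m),m.mean(0).round(1))
print('lid',np.abs(S4['frame'][135:185,198:222].astype(int)-S['frame'][135:185,198:222]).mean(), 'vs closed',np.abs(s['frame'][135:185,198:222].astype(int)-S['frame'][135:185,198:222]).mean())
print(manip.observe()['contact_force'])
E
```

```text
glue 155 [22.3  9.3]
glue 140 [22.8  9.4]
glue 139 [22.8  9.4]
lid 2.35 vs closed 84.11194444444445
[0.2999 0.368  0.5398]
```

The glue bottle hasn't moved, the lid is still open, both stamps are fully down, and the arm is clear. I'm handing in.

```bash
python3 -c "
from cell import manip
print(manip.job_done())"
```

```text
the job is handed in; nothing more can be done
None
```

I handed the job in at about 20 s of robot time: by my camera checks the lid rests open on its stop, each stamp is fully down in its own pocket and the bystanders have not moved; the hand-in gave no verdict.

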